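Press a card holder shut with the cam lever

ROBOT

A 6-joint arm with a two-finger parallel gripper is mounted at the origin on the work surface. World frame = base frame: x ahead of the robot, y to its left, z up, the work surface at z = 0. Lengths are in m, angles in rad, forces in N, time in s.
With the tool pointing down it reaches from about 0.2 to 0.875 m from the base axis. Payload 3.4 kg.
Tool frame: the origin (TCP) lies between the finger pads; the fingertips stand 25 mm ahead of it and the grasp point (between the pads) lies 6 mm ahead of it (r.nose_length is the z of the fingertips in the tool frame, in m); z points along the fingers, y is the line along which they close (so a half turn about z gives the same grasp; the last joint's range is limited). The gripper opens to 94 mm and grips with 3 to 60 N. Pads are 16 mm wide; open, the fingers measure 119 mm over their backs; the gripper's body (75 mm by 177 mm) begins 78 mm behind the grasp point.
Start: joints at [-1.296, 0.276, 1.505, -0, 1.361, -0.121], TCP at [0.222, -0.531, 0.23] pointing down, gripper open.
Joint ranges: [-2.89, 2.89], [-0.75, 2.08], [0.22, 2.7], [-1.18, 4.32], [0.11, 2.71], [-2.7, 2.7]. Speed limits (rad/s): [2.57, 2.57, 3.14, 3.14, 3.14, 3.14].

INTERFACE

Orientations are given as a unit quaternion [w, x, y, z].
In Python, from plant import r, gripper_to, inverse_kinematics, vision, models, telemetry gives the robot as it stands. Calls block until the motion is done:
- r.move_to(position, orientation): joint-space move of the TCP to a pose.
- r.move_l(position, rot=None, vel=0.15, guard=None): straight line of the TCP; rot=None keeps the orientation; vel is the mean speed in m/s. With guard (N) it stops when the force on the tool has changed by that much, and returns True; else False.
- r.movej(angles): joint-space move.
- gripper_to(opening, f_grip=None): finger opening in m; f_grip is the grip in N (None keeps the last); returns when the fingers have stopped.
- r.hold(seconds).
- inverse_kinematics(position, orientation): joint angles nearest the present ones, or None.
- vision.snapshot(name): name is "scene" or "top" or "wrist"; returns the picture (384x512x3 uint8, red, green, blue); there is no depth.
- vision.get_calibration(name): a dict with "fx", "fy", "cx", "cy" (pixels), "D" ([k1, k2, p1, p2, k3] as OpenCV has them; the pictures are not rectified), "position" and "orientation" of the camera in the world. Camera axes: x right, y down, z forward; pixel columns grow to the right and rows downward; lengths in m; the calibration is good to about 2 mm. A picture is of the moment at which its call begins: read the wrist's pose just before it. get_calibration takes no time and is no camera call; for the wrist camera it gives the pose at the moment of the call.
A pose or a line that the arm cannot do raises r.PlanningError and nothing moves.
- r.sign_off(): hands the job in; it is judged then, once.
Trained networks look in the newest picture that a camera, given by its name, has taken for a name from the list of things; names that differ only in an ending like _2 or _b are one class to them, and where a whole thing is asked for, a point or a joint stands for the part that bears it (a point fixed in the world has none). Each returns a list of dicts, best first, with "score" (0 to 1); they miss things now and then, are a little off and sometimes report something else, mostly with a low value. They report only what shows in the picture. A call takes as long as a camera call. They do not tell look-alikes from the thing itself.
- models.boxes_of(thing, camera): "at" ([x, y, z] in m, in world coordinates, good to about 4 mm: the middle of the surface that is visible of it).
- models.regions_of(thing, camera): "pixels" (384x512 bool, what is visible of it).
- models.mark_of(thing, camera): "at" ([x, y, z] in m, in world coordinates, good to about 4 mm: a listed point, or the origin of a listed thing).
Readings, each from a call of its own:
- telemetry.current_t(): time.
- telemetry.current_joints(): joint angles.
- telemetry.current_dq(): joint speeds.
- telemetry.current_joint_efforts(): joint torques, N m.
- telemetry.current_ee_pos(): TCP position.
- telemetry.current_tool_rot(): TCP orientation.
- telemetry.current_wrist_force(): force on the tool from outside, world axes, zero at the start.
- telemetry.current_torque(): the same for the moment, N m.
- telemetry.current_opening(): finger opening in m.
- telemetry.current_finger_force(): force on a finger pad.
Only numpy, scipy, OpenCV 4.12 (cv2) and the standard library are available. Lean on these libraries where they do the work, as an engineer would, in place of code of your own. Each camera call takes 0.05 s, during which the arm holds its last target. There are 200 camera calls.

TASK

The clear holder with the red print is loaded in the press on the desk. Push the press's tray fully home, and only then pull the red-gripped cam lever up and over to the cam's highest lift, where the lever arm lies along the green mark, so that the pad presses the holder. Finish while holding the lever there (it springs back if let go), and leave the other things on the desk where they are.

Things in the scene. Friction and masses are not known exactly. Their poses are not given: they have to be found in the camera images.
- press: grey bench press for closing clear card holders, fixed to the desk: base plate 170 x 150 x 12 mm (reaching 70 mm in front of the origin), upright frame to 105 mm high over the tray, cam and two lugs on top to 158 mm. Origin: underside, mid-width. Its x axis points from its front (tray side, facing the robot) to its back, y to its left (the lever side), z up; only its yaw varies.
- tray (a joint): the press's loading tray, how far it is pulled out towards the press's -x (m): 0 is fully home (a hard stop), 0.062 to 0.072 at the start, 0.085 at most. It slides with about 1.5 N of friction and stays where it is left.
- tray_knob (a point): centre of the front face of the black knob (28 mm across, 10 mm thick, on a thin neck) on the tray's blue front plate, 34 mm above the desk. The plate is 100 mm wide, 13 to 51 mm above the desk, its face 19 mm behind this point. Push along the press's +x to shut. With the tray home the point is 65 mm in front of the press's origin, 25 mm in front of the upright frame.
- lever (a joint): cam lever angle (rad): 0 at rest, leaning to the back; grows as it is pulled up and over to the front; straight up is 0.77. Highest lift is at 1.50, where the arm lies along the green mark on the index plate, leaning to the front; further on, to the stop at 2.1, the pad rises again. A spring pulls it back to 0 (pulling takes 1 N at the grip at first, up to 6 N at the highest lift).
- lever_grip: the lever's red round grip, 20 mm across, 56 mm long, level along the press's y, on the press's left. Origin at its centre, 207 mm above the desk at rest and 210 mm at the highest lift. It turns freely as a sleeve, so it can be pinched from above (fingers closing along the press's x) and led round in an arc without turning the hand. Its own orientation does not matter.
- lever_pivot (a point): the point on the lever's pivot axis (along the press's y) level with the middle of the grip: 5 mm back, 70 mm left, 135 mm up from the press's origin. The grip's centre circles it at 100 mm: at lever angle t it lies 100 mm x cos(0.8 + t) along the press's x and 100 mm x sin(0.8 + t) up from here.
- slab: the loaded clear holder, 74 x 58 x 9 mm, 50 g, with a small red print inside, lying loose and flat in the tray (tray inside 94 x 66 mm, walls 10 mm high over its floor, floor 18 mm above the desk). Origin: centre of its underside.
- pad: the black rubber pressing pad, 60 x 48 x 8 mm, under the cam inside the frame, 4 mm above the holder while the lever is at rest. Origin: centre of its underside. The cam brings its carrier down 8 mm; at the highest lift its springs press on the holder with about 9 N.
- spare_slab: the other clear holder (blue print inside), 74 x 58 x 9 mm, lying to the right of the press; a bystander. Origin: centre of its underside.
- tape: yellow roll of tape lying flat, 70 mm across, 18 mm high, right of the press; a bystander. Origin: centre of its underside.
- loupe: black eye loupe, 38 mm across, 35 mm high, standing left of the press; a bystander. Origin: centre of its underside.
- mug: glass mug, 76 mm across, 90 mm high; a bystander. Origin: centre of its underside.
- pen_cup: white pen cup, 76 mm across, pens up to 150 mm high; a bystander. Origin: centre of its underside.
- notes: pink pad of notes, 76 x 76 x 12 mm; a bystander. Origin: centre of its underside.
Not all that is in view belongs to the job. What is shaped like the slab but brown is not meant.

How it is judged:
On the way, in this order (a step that is already met when the one before it is completed fails the run):
1. the tray is fully home, the lever still at rest (value of joint tray below 0.004 m and value of joint lever below 0.3 rad), for 0.2 s.
2. the lever is at the cam's highest lift and the pad presses the holder (value of joint tray below 0.004 m and value of joint lever between 1.33 and 1.67 rad and contact force between slab and pad above 5 N), for 0.3 s.
At the end, for the whole second after the job is handed in: The tray is home within 4 mm, the gripper's fingers hold the lever's red grip (contact force over 1 N) still (under 0.2 rad/s) within 0.17 rad of the cam's highest lift (lever 1.33 to 1.67 rad), and the pad presses the holder with over 5 N (all of step 2 and contact force between the fingers and lever_grip above 1 N and velocity of joint lever between -0.2 and 0.2 rad/s); the arm keeps its last pose, push and grip.
It fails at once if the lever is pulled before the tray is home (value of joint lever above 0.5 rad and value of joint tray above 0.008 m).
It fails at once if another thing on the desk is disturbed (moved over 30 mm) (distance of any of spare_slab, tape, loupe, mug, pen_cup, notes from where it was at the start of the episode above 0.03 m).
It also fails if it takes over 48 s, if anything falls off the work surface, if the arm or the gripper's body presses on something with over 40 N, if the wrist force passes 120 N, or if a joint passes its speed limit or range.

## Working session

There is one attempt and no reset: what is moved stays moved. The work goes in short steps, each a Python script; the robot and the scene stay as the last script left them, time stands still between calls to the robot, and variables do not carry over. Pictures are saved under pics/ and viewed, at most 10 in all, crops included, and the job is handed in when it is done.

```bash
ls; mkdir -p pics
python3 - <<'E'
from plant import r, vision, models, telemetry
import cv2, numpy as np
ims=[]
for c in ("scene","top"):
    im=vision.snapshot(c); cv2.imwrite(f"pics/{c}0.png",im[:,:,::-1])
    k=vision.get_calibration(c); print(c,np.round(k["position"],3),np.round(k["orientation"],3),k["fx"])
    for t in ("tray_knob","lever_pivot","lever_grip","press","slab","loupe","mug","pen_cup","tape","spare_slab","notes"):
        print(t,[(np.round(d["at"],3).tolist(),round(d["score"],2)) for d in models.mark_of(t,c)[:2]])
print(telemetry.current_t(),r.nose_length,telemetry.current_tool_rot())
E
```

```text
pics
scene [0.89  0.739 0.865] [-0.099  0.211  0.894 -0.383] 486.34817568646065
tray_knob [([0.532, 0.368, -0.002], 0.71), ([0.464, -0.108, 0.035], 0.7)]
lever_pivot [([0.594, -0.043, 0.137], 0.96)]
lever_grip [([0.668, -0.037, 0.206], 0.59)]
press [([0.589, -0.113, 0.004], 0.76)]
slab [([0.362, -0.008, 0.002], 0.71), ([0.536, -0.11, 0.017], 0.6)]
loupe [([0.539, 0.046, 0.002], 0.54)]
mug [([0.676, 0.315, -0.003], 0.98)]
pen_cup [([0.53, 0.366, -0.003], 0.68)]
tape [([0.616, -0.255, 0.004], 0.69)]
spare_slab [([0.506, -0.249, -0.0], 0.52)]
notes [([0.401, 0.254, -0.001], 0.57)]
top [0.363 0.062 1.101] [ 0.073 -0.696  0.712 -0.06 ] 401.44448168503226
tray_knob [([0.463, -0.11, 0.03], 0.69), ([0.593, -0.107, -0.004], 0.67)]
lever_pivot [([0.596, -0.043, 0.137], 0.8)]
lever_grip [([0.669, -0.043, 0.208], 0.51)]
press [([0.592, -0.11, -0.003], 0.73)]
slab [([0.358, -0.01, -0.003], 0.84), ([0.538, -0.11, 0.022], 0.56)]
loupe [([0.542, 0.046, 0.001], 0.67)]
mug [([0.674, 0.314, -0.0], 0.97)]
pen_cup [([0.527, 0.367, -0.001], 0.92)]
tape [([0.617, -0.257, -0.003], 0.62)]
spare_slab [([0.502, -0.252, -0.001], 0.94), ([0.53, 0.369, -0.002], 0.39)]
notes [([0.4, 0.248, -0.001], 0.68), ([0.673, 0.312, -0.002], 0.32)]
1.2 0.025 [ 4.32672592e-05  9.80482333e-01  1.96607202e-01 -5.75329727e-06]
```

```bash
python3 -c "
import cv2,numpy as np
a=cv2.imread('pics/scene0.png');b=cv2.imread('pics/top0.png')
cv2.imwrite('pics/both.png',cv2.resize(np.hstack([a,b]),(800,300),interpolation=cv2.INTER_AREA))
c=b[60:300,150:450];cv2.imwrite('pics/topc.png',cv2.resize(b,(800,600)))
cv2.imwrite('pics/scenec.png',cv2.resize(a,(800,600)))"
```

```text
(no output)
```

View pics/topc.png

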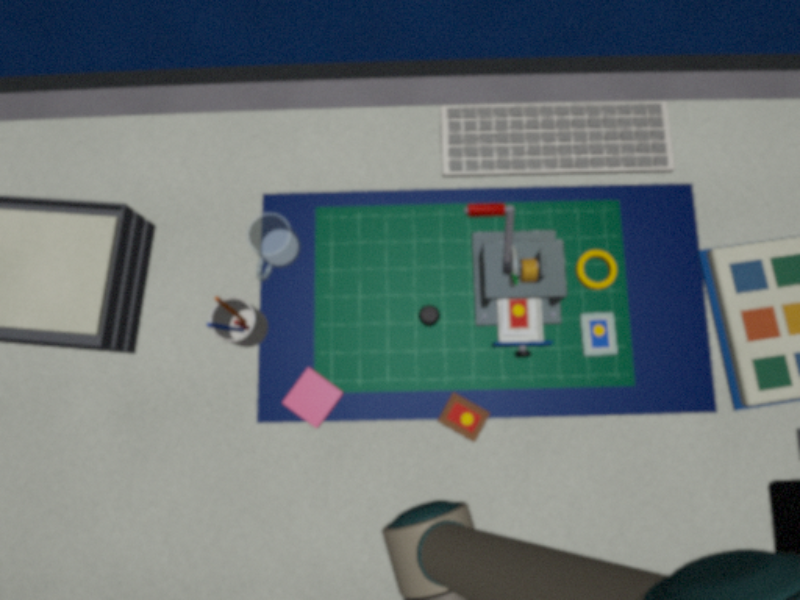

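View pics/scenec.png

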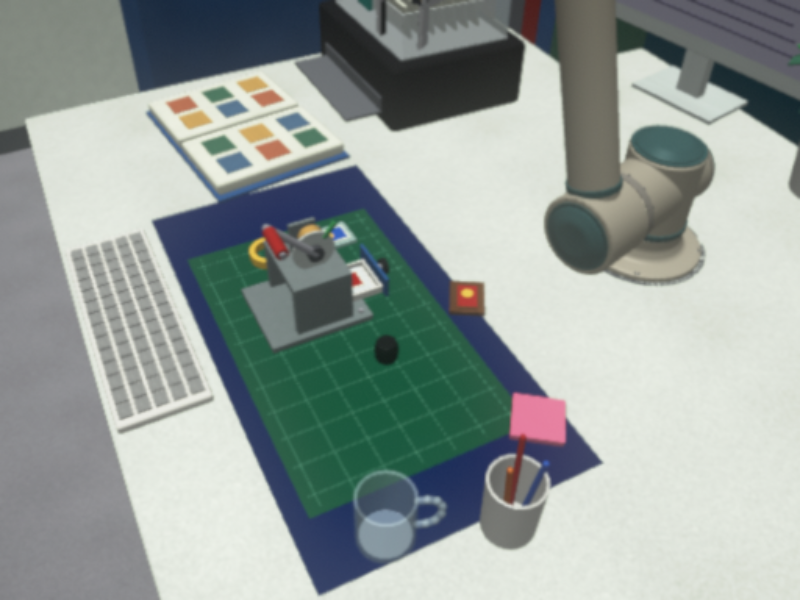

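Top view: press at about (515,270) in the enlarged picture, square to the world to within a few degrees. The tray with the red print is pulled out towards the robot (knob ~(522,352)), the red grip is at (487,210), and the loupe is at (429,315). The brown decoy at (464,417) is the network's first "slab" hit and is not the one meant. The scene view agrees. Next I'll take wrist views to triangulate.

```bash
cat > h.py <<'E'
import numpy as np, cv2
from scipy.spatial.transform import Rotation as R
from scipy.optimize import least_squares
from plant import r, gripper_to, inverse_kinematics, vision, models, telemetry
def ray(px,k):
    K=np.array([[k["fx"],0,k["cx"]],[0,k["fy"],k["cy"]],[0,0,1]])
    u=cv2.undistortPoints(np.array([[px]],float),K,np.array(k["D"],float))[0,0]
    w,x,y,z=k["orientation"]
    d=R.from_quat([x,y,z,w]).apply([u[0],u[1],1]); return np.array(k["position"]),d/np.linalg.norm(d)
def tri(rays):
    A=sum(np.eye(3)-np.outer(d,d) for o,d in rays); b=sum((np.eye(3)-np.outer(d,d))@o for o,d in rays)
    return np.linalg.solve(A,b)
def red_centroid(im,k,near):
    """centroid of the red blob nearest the projected point"""
    w,x,y,z=k["orientation"]; q=R.from_quat([x,y,z,w]).inv().apply(np.array(near)-k["position"])
    p=np.array([k["fx"]*q[0]/q[2]+k["cx"],k["fy"]*q[1]/q[2]+k["cy"]])
    hsv=cv2.cvtColor(im,cv2.COLOR_RGB2HSV)
    m=(((hsv[...,0]<8)|(hsv[...,0]>172))&(hsv[...,1]>140)&(hsv[...,2]>60)).astype(np.uint8)
    n,l,s,c=cv2.connectedComponentsWithStats(m)
    i=[j for j in range(1,n) if s[j,4]>40]
    j=min(i,key=lambda j:np.linalg.norm(c[j]-p)); return c[j],np.linalg.norm(c[j]-p),s[j,4]
E
cat > s1.py <<'E'
from h import *
grip=[.668,-.04,.207]; rays=[]; M={t:[] for t in("tray_knob","lever_pivot","lever_grip","press")}
def look(c,n):
    k=vision.get_calibration(c); im=vision.snapshot(c); cv2.imwrite(f"pics/{n}.png",im[:,:,::-1])
    try: a=red_centroid(im,k,grip); print(n,a); rays.append(ray(a[0],k))
    except Exception as e: print(n,"red",e)
    for t in M:
        for d in models.mark_of(t,c)[:2]:
            print(t,np.round(d["at"],4).tolist(),round(d["score"],2))
for p,n in(((.42,-.16,.36),"w1"),((.46,-.04,.40),"w2")):
    r.move_to(p,[0,1,0,0]); look("wrist",n)
for c in("scene","top"): look(c,c+"1")
print("tri",tri(rays), "wrist only",tri(rays[:2]),telemetry.current_t())
E
python3 s1.py; python3 -c "
import cv2,numpy as np
cv2.imwrite('pics/w12.png',cv2.resize(np.hstack([cv2.imread('pics/w1.png'),cv2.imread('pics/w2.png')]),(800,300)))"
```

```text
w1 (array([221.41826923,  87.99759615]), np.float64(201.73605726557855), np.int32(416))
tray_knob [0.4573, -0.1077, 0.03] 0.78
lever_pivot [0.5985, -0.0376, 0.1371] 0.86
press [0.5883, -0.1099, -0.0019] 0.69
w2 (array([253.5,   0. ]), np.float64(14.259260056950787), np.int32(48))
tray_knob [0.4616, -0.1079, 0.0313] 0.64
lever_pivot [0.5973, -0.0375, 0.1359] 0.74
scene1 (array([174.95384615, 153.53076923]), np.float64(2.461416785016683), np.int32(130))
tray_knob [0.4638, -0.1086, 0.0348] 0.76
lever_pivot [0.5984, -0.0411, 0.1364] 0.63
lever_grip [0.6656, -0.0403, 0.2075] 0.48
press [0.5909, -0.1119, 0.0043] 0.75
top1 (array([305.30864198, 133.90123457]), np.float64(5.629669730488118), np.int32(81))
lever_pivot [0.5957, -0.0444, 0.1378] 0.76
lever_grip [0.6706, -0.0431, 0.206] 0.48
press [0.4674, -0.1064, 0.0319] 0.16
tri [ 0.62711228 -0.06553861  0.1966854 ] wrist only [ 0.52955161 -0.09961658  0.51822857] 4.4083
```

View pics/w12.png

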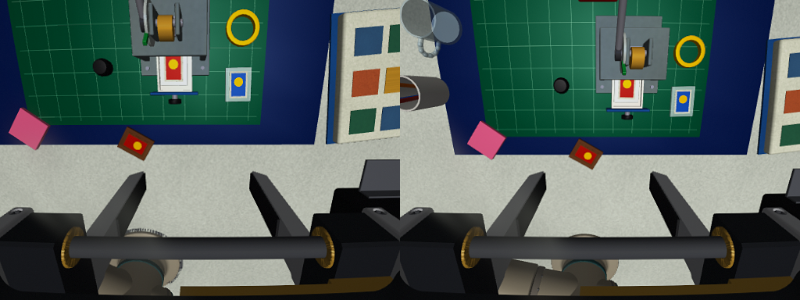

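Wrist views: the tray knob is at (174,100) in the left half and (626,116) in the right half, with the blue plate level, so yaw is near zero (about -0.02 from the marks). The red grip is out of frame in the first view and cut off in the second, so I'm discarding those two rays. Now pushing the tray.

```bash
cat > s2.py <<'E'
from h import *
psi=-0.02; f=np.array([np.cos(psi),np.sin(psi),0])
Ro=R.from_euler('z',psi)*R.from_euler('y',-np.radians(40))*R.from_euler('x',np.pi)
q=Ro.as_quat()[[3,0,1,2]]; tcp=lambda tip: np.array(tip)-0.025*Ro.as_matrix()[:,2]
gripper_to(0.0,20)
knob=np.array([.462,-.1085,.030])
r.move_to(tcp(knob-.06*f+[0,0,.08]),q)
r.move_l(tcp(knob-.05*f),vel=.12)
print(r.move_l(tcp(knob-.012*f),vel=.06,guard=5), telemetry.current_wrist_force())
print("guard",r.move_l(tcp(knob+.085*f),vel=.035,guard=9),telemetry.current_wrist_force())
r.hold(.4)
e=telemetry.current_ee_pos(); print("tip",e+0.025*Ro.as_matrix()[:,2],telemetry.current_wrist_force(),telemetry.current_t())
for c in("scene","top"):
    im=vision.snapshot(c); cv2.imwrite(f"pics/{c}2.png",im[:,:,::-1])
    for t in("tray_knob","lever_grip","lever_pivot"): print(t,[(np.round(d["at"],4).tolist(),round(d["score"],2)) for d in models.mark_of(t,c)[:2]])
E
python3 s2.py; python3 -c "
import cv2,numpy as np
a=cv2.imread('pics/scene2.png')[110:230,130:290];b=cv2.imread('pics/top2.png')[110:230,250:410]
cv2.imwrite('pics/p2.png',cv2.resize(np.hstack([a,b]),(800,300)))"
```

```text
False [ 0.32325216  0.7154103  -1.13157061]
guard True [-1.92998975 -1.3793813   0.99429588]
tip [ 0.51923865 -0.10867736  0.02866943] [ 0.30122537  0.18667971 -0.13867289] 11.275
tray_knob [([0.5421, 0.0448, -0.0016], 0.55), ([0.605, -0.1088, 0.018], 0.27)]
lever_grip [([0.6644, -0.0385, 0.204], 0.46)]
lever_pivot [([0.5936, -0.04, 0.1367], 0.76)]
tray_knob [([0.5307, -0.1072, 0.0272], 0.7)]
lever_grip [([0.6668, -0.0398, 0.207], 0.54)]
lever_pivot [([0.5969, -0.0434, 0.1373], 0.97)]
```

View pics/p2.png

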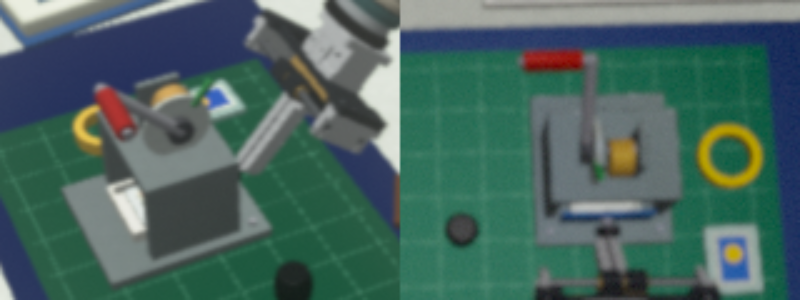

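The tray went in: the blue plate is now at the frame's mouth (top crop, (607,211)) and the lever is still at rest. The contact force dropped to about zero after the stop, so I'll push once more, more firmly and slowly, to confirm the hard stop.

```bash
cat > s3.py <<'E'
from h import *
psi=-0.02; f=np.array([np.cos(psi),np.sin(psi),0])
e=np.array(telemetry.current_ee_pos())
print(r.move_l(e+.012*f,vel=.02,guard=12),telemetry.current_wrist_force())
r.hold(.4); e2=np.array(telemetry.current_ee_pos())
w,x,y,z=telemetry.current_tool_rot(); print(e2-e,"tip",e2+.025*R.from_quat([x,y,z,w]).as_matrix()[:,2],telemetry.current_wrist_force())
r.move_l(e2-.07*f,vel=.15)
rays=[]
for c in("scene","top"):
    k=vision.get_calibration(c); im=vision.snapshot(c); cv2.imwrite(f"pics/{c}3.png",im[:,:,::-1])
    a=red_centroid(im,k,[.667,-.04,.207]); rays.append(ray(a[0],k)); print(a)
    for t in("tray_knob",): print(t,[(np.round(d["at"],4).tolist(),round(d["score"],2)) for d in models.mark_of(t,c)[:2]])
print("grip tri",tri(rays),telemetry.current_t())
E
python3 s3.py
```

```text
True [-2.12781634 -0.56004847  1.60814849]
[ 0.00101856  0.00021417 -0.00131643] tip [ 0.51985565 -0.10843671  0.02708079] [-1.59429111 -0.44507943  1.42615846]
(array([174.984375, 153.59375 ]), np.float64(2.251590161244656), np.int32(128))
tray_knob []
(array([311.13609467, 133.72781065]), np.float64(0.6146906754089294), np.int32(169))
tray_knob [([0.5277, -0.1052, 0.0289], 0.61), ([0.598, -0.0436, 0.135], 0.48)]
grip tri [ 0.66553248 -0.04099915  0.21156068] 13.2167
```

The extra push moved it only 1 mm, so the tray is at its stop. The knob face is near x = 0.526, which matches the home position expected from the press origin. The grip triangulates to (0.6655, -0.041, ~0.207). Grasping it now.

```bash
cat > s4.py <<'E'
from h import *
psi=-0.02
g=np.array([.666,-.041,.2065])
e=np.array(telemetry.current_ee_pos()); r.move_l([e[0],e[1],.32],vel=.25)
best=None
for s in(1,-1):
    q=(R.from_euler('z',psi+s*np.pi/2)*R.from_euler('x',np.pi)).as_quat()[[3,0,1,2]]
    j=inverse_kinematics(g+[0,0,.11],q)
    if j is not None:
        print(s,np.round(j,2))
        if best is None or abs(j[5])<best[0]: best=(abs(j[5]),q)
q=best[1]; np.save("q.npy",q)
gripper_to(.07)
r.move_to(g+[0,0,.11],q)
print(r.move_l(g+[0,0,.006],vel=.12,guard=8),telemetry.current_wrist_force())
gripper_to(.0,35)
print("open",telemetry.current_opening(),"f",telemetry.current_finger_force(),telemetry.current_wrist_force(),telemetry.current_ee_pos(),telemetry.current_t())
for c in("scene","top"): cv2.imwrite(f"pics/{c}4.png",vision.snapshot(c)[:,:,::-1])
E
python3 s4.py; python3 -c "
import cv2,numpy as np
a=cv2.imread('pics/scene4.png')[80:230,130:330];b=cv2.imread('pics/top4.png')[90:240,230:430]
cv2.imwrite('pics/p4.png',cv2.resize(np.hstack([a,b]),(800,300)))"
```

```text
1 [-0.17  0.39  1.13  0.    1.63 -0.15]
False [-0.0412444   0.72275844  0.50104002]
open 0.01870732005915923 f 34.96939837932587 [ 0.61421446  0.6925305  -0.00602067] [ 0.66619398 -0.04099548  0.21245766] 19.9
```

View pics/p4.png

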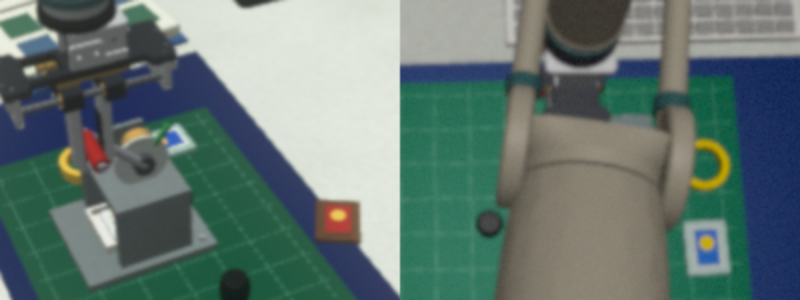

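The fingers have closed on the red grip (scene crop, (95,148)), opening 18.7 mm at 35 N. Now leading it round the arc.

```bash
cat > s5.py <<'E'
from h import *
psi=-0.02; f=np.array([np.cos(psi),np.sin(psi),0]); up=np.array([0,0,1.])
s=np.array(telemetry.current_ee_pos()); P=lambda t:s+.1*((np.cos(.8+t)-np.cos(.8))*f+(np.sin(.8+t)-np.sin(.8))*up)
for t in np.linspace(0,1.5,11)[1:]:
    r.move_l(P(t),vel=.05)
    F=np.array(telemetry.current_wrist_force()); print(round(t,2),np.round(F,1),round(telemetry.current_opening(),4))
    if np.linalg.norm(F)>35: print("STOP"); break
r.hold(.5)
print(np.round(telemetry.current_wrist_force(),2),telemetry.current_finger_force(),np.array(telemetry.current_ee_pos())-P(t),telemetry.current_t())
for c in("scene","wrist"):
    cv2.imwrite(f"pics/{c}5.png",vision.snapshot(c)[:,:,::-1])
    for t in("lever_grip","lever_pivot","tray_knob"): print(c,t,[(np.round(d["at"],4).tolist(),round(d["score"],2)) for d in models.mark_of(t,c)[:2]])
E
python3 s5.py; python3 -c "
import cv2,numpy as np
a=cv2.imread('pics/scene5.png')[80:230,130:330];b=cv2.imread('pics/wrist5.png')
cv2.imwrite('pics/p5.png',np.hstack([cv2.resize(a,(400,300)),cv2.resize(b,(400,300))]))"
```

```text
0.15 [ 0.8 -0.5 -0.4] 0.0193
0.3 [ 1.3 -3.5 -1.9] 0.0191
0.45 [ 0.8 -4.3 -3.4] 0.0192
0.6 [ 1.6 -6.1 -2.3] 0.0189
0.75 [ 2.3 -6.4 -3.4] 0.0191
0.9 [ 3.6 -7.2 -3.3] 0.0189
1.05 [ 5.1 -7.2 -2.1] 0.0188
1.2 [ 5.7 -7.9 -1.5] 0.0191
1.35 [ 5.1 -9.   1.2] 0.019
1.5 [ 3.4 -8.2  4.5] 0.0194
[ 2.65 -9.46  3.03] 34.969770312309265 [ 0.00267425 -0.0026103   0.00215659] 25.0
scene lever_grip [([0.5307, -0.0399, 0.208], 0.44)]
scene lever_pivot [([0.597, -0.0406, 0.1384], 0.82)]
scene tray_knob []
wrist lever_grip [([0.5318, -0.0394, 0.2104], 0.56), ([0.5401, 0.0481, -0.0011], 0.44)]
wrist lever_pivot [([0.5993, -0.0376, 0.1365], 0.75)]
wrist tray_knob [([0.5402, 0.0432, -0.0005], 0.29)]
```

View pics/p5.png

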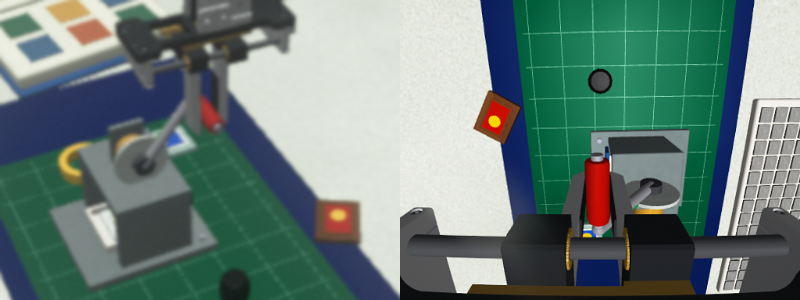

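The lever now leans to the front, held by the fingers (wrist view: red grip at (598,190), arm to the pivot at (650,190)). Grip and pivot marks give an angle of about 1.51–1.53; the measured TCP gives about 1.47. The bystanders in view haven't moved. I'll relieve the side force, which comes from my yaw guess, trim the lag, check and hand in.

```bash
cat > s6.py <<'E'
from h import *
s=np.array([.66619,-.0410,.21246])
t=1.525; r.move_l(s+[.1*(np.cos(.8+t)-np.cos(.8)),0,.1*(np.sin(.8+t)-np.sin(.8))],vel=.02)
r.hold(.6)
e=np.array(telemetry.current_ee_pos()); d=e-s+[.1*np.cos(.8),0,.1*np.sin(.8)]
print("angle",np.arctan2(d[2],d[0])-.8,"rad",np.hypot(d[0],d[2]),np.round(telemetry.current_wrist_force(),1),telemetry.current_finger_force(),telemetry.current_opening())
for c in("scene","wrist"):
    im=vision.snapshot(c); m={n:models.mark_of(n,c)[:1] for n in("lever_grip","lever_pivot")}
    if all(m.values()):
        v=np.array(m["lever_grip"][0]["at"])-m["lever_pivot"][0]["at"]; print(c,np.arctan2(v[2],v[0])-.8)
cv2.imwrite("pics/wrist6.png",cv2.resize(im[150:300,180:380],(800,600))[:,:,::-1]); print(telemetry.current_t())
E
python3 s6.py
```

```text
angle 1.5215693117915154 rad 0.09994095976280991 [ 2.9 -3.4  4.8] 34.97463941574097 0.01953495220879331
scene 1.526557472736067
wrist 1.544112633176406
26.6333
```

View pics/wrist6.png

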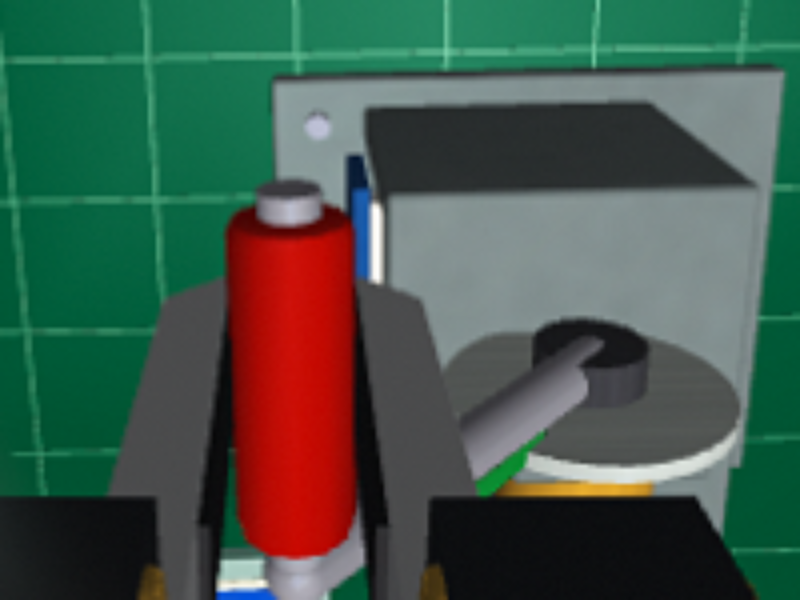

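The arm lies along the green mark and is well held. The blue tray plate is at (360,230) close to the frame. Before handing in I'll check its x position numerically.

Run:
```python
from h import *
k=vision.get_calibration("wrist")
for n,p,z in(("plate face top",(352,200),.051),("plate face top2",(354,260),.051),("base front",(275,100),.012),("base back-left",(783,68),.012),("frame front top",(383,195),.105)):
    o,d=ray((180+p[0]/4,150+p[1]/4),k); print(n,np.round(o+d*(z-o[2])/d[2],4))
```

```text
plate face top [ 0.5468 -0.0655  0.051 ]
plate face top2 [ 0.5474 -0.085   0.051 ]
base front [ 0.5235 -0.0434  0.012 ]
base back-left [ 0.6918 -0.0355  0.012 ]
frame front top [ 0.5518 -0.0457  0.105 ]
```

The plate face is at x ≈ 0.547. Expected at home is 0.546–0.5475, so the tray is home.

```bash
python3 -c "
from plant import r
print(r.sign_off())"
```

```text
the job is handed in; nothing more can be done
None
```

Job handed in, verdict not shown: the tray is home (plate face within about 1–2 mm of where it should be), and the gripper holds the lever at about 1.52 rad along the green mark; I could not measure the pad's force on the holder directly, and saw no desk item moved.

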